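# Start the hob zone under the pressure cooker

## Robot

A 7-joint arm with a two-finger parallel gripper is mounted at the origin on the work surface. World frame = base frame: x ahead of the robot, y to its left, z up, the work surface at z = 0. Lengths are in m, angles in rad, forces in N, time in s.
With the tool pointing down it reaches from about 0.35 to 0.9 m from the base axis. Payload 8.1 kg.
Tool frame: the origin (TCP) lies at the centre of the arm's flange, where the gripper is bolted on; the fingertips stand 178 mm ahead of it and the grasp point (between the pads) lies 159 mm ahead of it; z points along the fingers, y is the line along which they close (so a half turn about z gives the same grasp; the last joint's range is limited). The gripper opens to 92 mm and grips with 3 to 60 N. Pads are 19 mm wide; open, the fingers measure 130 mm over their backs; the gripper's body (75 mm by 190 mm) begins 47 mm behind the grasp point.
Start: joints at [1.01, 0.434, 0.025, 1.573, -0.012, 1.134, -0.075], TCP at [0.276, -0.561, 0.405] pointing down, gripper open.
Joint ranges: [-2.62, 2.62], [-0.44, 2.09], [-1.27, 1.32], [0.08, 2.57], [-1.32, 4.46], [0.12, 2], [-2.74, 2.74]. Speed limits (rad/s): [2.22, 2.22, 3.01, 3.01, 3.14, 3.14, 3.14].

## Interface

Orientations are given as a rotation vector (axis times angle).
In Python, from cell import arm gives the robot as it stands. The module is installed in compiled form; this text tells all that it offers.
- The arm moves only by the shell command python3 -m inch 'ROWS' [FORCE]. ROWS is text: rows parted by semicolons, each of 5 numbers parted by spaces: the shift along the tool's x, y, z in m, then the turn about the tool's z in rad, then the finger opening in m, from 0 to 0.0918. In form: x y z roll fingers; .... A call has 1 to 5 rows; each row is the pose to reach, as a shift and turn from the pose commanded when the call began, along the tool's axes at that moment; what a row does not reach only later rows make up. A row lasts 1/10 s, in which the tool goes at most 50 mm and 8.59 degrees, less where a joint would pass 70% of its speed; a pose out of reach is approached as far as the arm can. A call with a gripper value outside its range is refused whole. The fingers move at their own pace and stop on an object; FORCE is the grip in N (left out, the last holds). Time passes only in rows, so rows that repeat a pose let the fingers close. It gives the time, the measured TCP pose, the force, the opening and the grip force at its end, in the units of the state.
- arm.observe(): the state, without advancing time (a new reading comes with each control period).
- arm.get_image(name): name is "scene" or "top" or "wrist"; returns the picture (384x512x3 uint8, red, green, blue); there is no depth.
- arm.get_calibration(name): a dict with "intrinsics" (3x3 intrinsics, pixels), "pose" (4x4, takes a point from camera to world coordinates). Camera axes: x right, y up, looking along -z (the intrinsics and any distortion apply to the point x, -y, -z); pixel columns grow to the right and rows downward; lengths in m; the calibration is good to about 2 mm. A picture is of the moment at which its call begins: read the wrist's pose just before it. get_calibration takes no time and is no camera call; for the wrist camera it gives the pose at the moment of the call.
- arm.sign_off(): hands the job in; it is judged then, once.
Trained networks look in the newest picture that a camera, given by its name, has taken for a name from the list of things; names that differ only in an ending like _2 or _b are one class to them, and where a whole thing is asked for, a point or a joint stands for the part that bears it (a point fixed in the world has none). Each returns a list of dicts, best first, with "conf" (0 to 1); they miss things now and then, are a little off and sometimes report something else, mostly with a low value. They report only what shows in the picture. A call takes as long as a camera call.
- arm.look_for(camera, query): "point" ([row, column] in pixels, amid what is visible of it).
- arm.silhouettes(camera, query): "region" (384x512 bool, what is visible of it) and "point" ([row, column] in pixels, amid what is visible of it).
- arm.place_of(camera, query): "point" ([row, column] in pixels: a listed point, or the origin of a listed thing).
The state is a dict: "clock": time; "joints": joint angles; "dq": joint speeds; "joint_efforts": joint torques, N m; "position": TCP position; "ee_rot": TCP orientation; "force": force on the tool from outside, world axes, zero at the start; "ft_torque": the same for the moment, N m; "width": opening from 0.0 (shut) to 1.0 (fully open); "gripper_force": force on a finger pad.
Only numpy, scipy, OpenCV 4.12 (cv2) and the standard library are available. Lean on these libraries where they do the work, as an engineer would, in place of code of your own. Each camera call takes 0.05 s, during which the arm holds its last target. There are 200 camera calls.

## Task

Start the heat under the pressure cooker: of the two flat touch keys on the hob's control strip, press the one for the zone the cooker stands on (the left key works the left zone, the right key the right one) straight down until you feel about 6 newtons, keep it pressed for about half a second, then let go. Do not pound the key, do not press the other key, and leave the cooker and the colander where they are.

Things in the scene. Friction and masses are not known exactly. Their poses are not given: they have to be found in the camera images.
- key_left: Flat white membrane key, 36 x 36 mm, on the grey strip at the robot-side edge of a fixed 620 x 360 x 50 mm black glass hob; the one on the robot's left (+y). Works the left zone, whose centre is at x +175, y +115 mm from here. Origin: centre of its top, 53 mm above the counter, 3 mm above the glass; z up, y left along the strip. Springy: 1 mm per 4 N, stop at 2 mm (8 N); rises when let go.
- key_right: Flat white membrane key, 36 x 36 mm, on the grey strip at the robot-side edge of a fixed 620 x 360 x 50 mm black glass hob; the one on the robot's right, 80 mm from the left key. Works the right zone, whose centre is at x +175, y -115 mm from here. Origin: centre of its top, 53 mm above the counter; z up, y left along the strip. Springy: 1 mm per 4 N, stop at 2 mm (8 N).
- cooker: Closed aluminium pressure cooker, pot 200 mm across, 172 mm high to the black weight on top, long black handle reaching 250 mm from the axis, roughly away from the robot, short grip opposite. Stands on the left or the right zone of the hob, within 15 mm of its centre. Origin: centre of its underside; z up, x along the long handle.
- colander: Open steel colander, 200 mm across the rim, 85 mm high, round foot, two wire handles, empty, standing on the other zone. Origin: centre of its underside; z up.

How it is judged:
By the outcome, as a careful person would: the job done as asked, in the order asked, and still so for the second after the job is handed in, with the robot touching nothing.
It also fails if it takes over 32 s, if anything falls off the work surface, if the arm or the gripper's body presses on something with over 40 N, if the wrist force passes 120 N, or if a joint passes its speed limit or range.

## Working session

There is one attempt and no reset: what is moved stays moved. The work goes in short steps, Python scripts to look and compute and a shell command to move; the robot and the scene stay as the last step left them, time stands still between calls to the robot, and variables do not carry over. Pictures are saved under pics/ and viewed, at most 10 in all, crops included, and the job is handed in when it is done.

```bash
mkdir -p pics; cat > h.py <<'E'
import numpy as np, cv2
from cell import arm
from scipy.spatial.transform import Rotation as R
def ray(cam,p,z,cal=None):
    c=cal or arm.get_calibration(cam); K=np.array(c["intrinsics"]);T=np.array(c["pose"])
    d=np.linalg.inv(K)@[p[1],p[0],1]; d=T[:3,:3]@[d[0],-d[1],-d[2]]; o=T[:3,3]
    return o+d*(z-o[2])/d[2]
E
python3 - <<'E'
from h import *
s=arm.observe(); print(s)
ims=[]
for c in ("scene","top"):
    im=arm.get_image(c); ims.append(im)
    for q,z in (("key_left",.053),("key_right",.053),("cooker",.05),("colander",.05)):
        for r in arm.place_of(c,q)[:2]: print(c,q,np.round(r["point"]),round(r["conf"],2),ray(c,r["point"],z).round(3))
im=np.vstack([cv2.resize(i,(400,300)) for i in ims])
cv2.imwrite("pics/a.png",cv2.cvtColor(im,cv2.COLOR_RGB2BGR))
print(R.from_rotvec(s["ee_rot"]).as_matrix().round(3))
E
```

```text
{'clock': 0.0, 'joints': array([ 1.01042256,  0.43520627,  0.0249677 ,  1.57411077, -0.01159824,
        1.13398598, -0.0750787 ]), 'dq': array([-0.00095329,  0.00105703, -0.00111508, -0.00011402, -0.00140958,
        0.00029704, -0.00071093]), 'joint_efforts': array([-1.30290409e-03, -6.67841506e+01,  9.84525606e-01, -3.14464831e+01,
       -6.05390710e-02,  4.27536992e-02,  2.33975970e-04]), 'position': array([ 0.27608798, -0.56044915,  0.40394979]), 'ee_rot': array([-3.05822624e+00, -7.12403993e-01,  7.71339155e-04]), 'force': array([-0.06511265,  0.91710498, -0.3911405 ]), 'ft_torque': array([-0.00970529, -0.04191388, -0.01769079]), 'gripper_force': 0.0, 'width': 0.9986502786465767}
scene key_left [149. 322.] 0.67 [0.475 0.172 0.053]
scene cooker [224. 381.] 0.94 [0.668 0.264 0.05 ]
scene colander [206. 218.] 0.61 [ 0.612 -0.051  0.05 ]
top key_left [264. 187.] 0.72 [0.477 0.168 0.053]
top key_right [276. 222.] 0.87 [0.462 0.088 0.053]
top cooker [172. 161.] 0.81 [0.669 0.268 0.05 ]
top colander [217. 298.] 0.58 [ 0.613 -0.054  0.05 ]
[[ 0.897  0.442 -0.001]
 [ 0.442 -0.897  0.001]
 [-0.    -0.002 -1.   ]]
```

View pics/a.png

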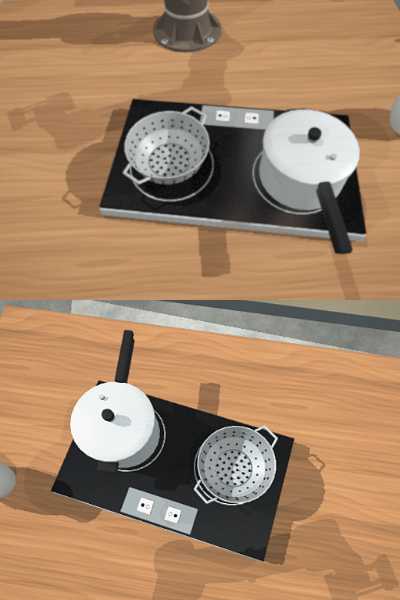

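The cooker (white, top left in the top view) stands on the left zone, and the key positions match its geometry, so the key is key_left at about (0.476, 0.170). The present gripper yaw is already roughly tangent to the pot, so I keep it. I move in above the key with the fingers closed.

```bash
python3 -m inch '0.033 -0.037 0 0 0; 0.066 -0.074 0 0 0; 0.099 -0.111 0 0 0; 0.132 -0.148 0 0 0; 0.165 -0.185 0 0 0' 20
python3 -m inch '0.033 -0.037 0 0 0; 0.066 -0.074 0 0 0; 0.099 -0.111 0 0 0; 0.132 -0.148 0 0 0; 0.165 -0.185 0 0 0'
python3 - <<'E'
from h import *
s=arm.observe(); M=R.from_rotvec(s["ee_rot"]).as_matrix()
print(s["position"],M.T@(np.array([.476,.170,.33])-s["position"]),s["force"])
E
```

```text
clock: 1.0
position: [0.3426, -0.3198, 0.4049]
ee_rot: [3.059, 0.712, 0.001]
force: [1.5, 0.4, 0.5]
width: 0.613
gripper_force: 0.0
clock: 1.5
position: [0.4088, -0.081, 0.4052]
ee_rot: [3.059, 0.712, 0.002]
force: [0.7, 0.5, 0.2]
width: 0.181
gripper_force: 0.0
[ 0.40879038 -0.08095946  0.40517001] [ 0.17106786 -0.19554986  0.07512892] [0.66905964 0.5010309  0.22822814]
```

```bash
python3 -m inch '0.033 -0.037 0 0 0; 0.066 -0.074 0 0 0; 0.099 -0.111 0.01 0 0; 0.132 -0.148 0.03 0 0; 0.160 -0.180 0.05 0 0'
python3 -m inch '0.011 -0.015 0.025 0 0; 0.011 -0.015 0.025 0 0; 0.011 -0.015 0.025 0 0'
python3 - <<'E'
from h import *
s=arm.observe(); M=R.from_rotvec(s["ee_rot"]).as_matrix()
cal=arm.get_calibration("wrist"); im=arm.get_image("wrist")
cv2.imwrite("pics/w.png",cv2.cvtColor(im,cv2.COLOR_RGB2BGR))
for q in ("key_left","key_right"):
    for r in arm.place_of("wrist",q)[:2]:
        p=ray("wrist",r["point"],.053,cal); print(q,np.round(r["point"]),round(r["conf"],2),p.round(4),(M.T@(p+[0,0,.178]-s["position"])).round(4))
print(s["position"],s["force"],s["width"],M.round(3))
E
```

```text
clock: 2.0
position: [0.473, 0.1504, 0.3553]
ee_rot: [-3.06, -0.712, -0.004]
force: [0.6, -1.2, 1.6]
width: 0.003
gripper_force: 0.0
clock: 2.3
position: [0.4756, 0.1665, 0.3299]
ee_rot: [3.059, 0.714, -0.002]
force: [0.5, -0.3, 1.0]
width: 0.008
gripper_force: 0.0
key_left [186. 244.] 0.9 [0.4797 0.1722 0.053 ] [ 0.0064 -0.0033  0.0989]
key_right [237. 314.] 0.62 [0.4654 0.0935 0.053 ] [-0.0413  0.061   0.0989]
[0.47559105 0.16653341 0.32987217] [ 0.51948013 -0.32841837  0.95067788] 0.008464023036895755 [[ 0.897  0.443 -0.001]
 [ 0.443 -0.897 -0.001]
 [-0.002  0.    -1.   ]]
```

View pics/w.png

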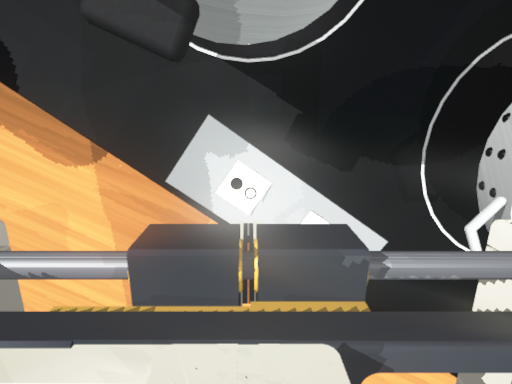

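The wrist view shows the left key at (row 186, col 244), with the dark filled and open markings on it. The right key is mostly hidden at the finger edge, and the cooker's short grip is top left, ahead of the tool. I check the clearance to that grip before going down.

```bash
python3 - <<'E'
from h import *
s=arm.observe(); M=R.from_rotvec(s["ee_rot"]).as_matrix()
for z in (.1,.13,.16):
  for px in ((60,185),(10,85)): print(z,px,(M.T@(ray("wrist",px,z)-s["position"]))[:2].round(3))
E
python3 -m inch '0.005 -0.003 0.025 0 0; 0.005 -0.003 0.05 0 0; 0.005 -0.003 0.07 0 0; 0.005 -0.003 0.08 0 0; 0.005 -0.003 0.08 0 0'
```

```text
0.1 (60, 185) [ 0.102 -0.04 ]
0.1 (10, 85) [ 0.131 -0.101]
0.13 (60, 185) [ 0.098 -0.035]
0.13 (10, 85) [ 0.122 -0.087]
0.16 (60, 185) [ 0.093 -0.029]
0.16 (10, 85) [ 0.114 -0.072]
clock: 2.95
position: [0.4789, 0.1706, 0.2499]
ee_rot: [3.06, 0.711, -0.002]
force: [0.8, -0.7, 0.3]
width: 0.003
gripper_force: 0.0
```

```bash
python3 -m inch '0 0 0.006 0 0; 0 0 0.011 0 0; 0 0 0.014 0 0; 0 0 0.015 0 0; 0 0 0.015 0 0'
python3 -m inch '0 0 0.0005 0 0; 0 0 0.001 0 0; 0 0 0.0015 0 0; 0 0 0.002 0 0; 0 0 0.002 0 0'
```

```text
clock: 3.45
position: [0.4789, 0.1716, 0.2352]
ee_rot: [3.06, 0.713, 0.0]
force: [0.1, 0.7, 0.7]
width: 0.002
gripper_force: 0.0
clock: 3.95
position: [0.4789, 0.1716, 0.2331]
ee_rot: [3.06, 0.713, -0.0]
force: [0.1, -0.0, -0.1]
width: 0.005
gripper_force: 0.0
```

```bash
python3 -m inch '0 0 0.0005 0 0; 0 0 0.001 0 0; 0 0 0.0015 0 0; 0 0 0.0015 0 0'
python3 -m inch '0 0 0.0005 0 0; 0 0 0.0005 0 0'
```

```text
clock: 4.35
position: [0.4789, 0.1715, 0.2316]
ee_rot: [3.06, 0.713, -0.0]
force: [-0.2, -0.4, -0.3]
width: 0.007
gripper_force: 0.0
clock: 4.55
position: [0.4789, 0.1716, 0.2311]
ee_rot: [3.06, 0.713, 0.0]
force: [-0.5, -0.2, 0.2]
width: 0.007
gripper_force: 0.4
```

```bash
python3 -m inch '0 0 0.0003 0 0; 0 0 0.0005 0 0; 0 0 0.0005 0 0'
python3 -m inch '0 0 0.0003 0 0; 0 0 0.0005 0 0; 0 0 0.0005 0 0'
```

```text
clock: 4.85
position: [0.4789, 0.1716, 0.2307]
ee_rot: [3.06, 0.713, 0.0]
force: [-0.0, 0.2, 2.6]
width: 0.003
gripper_force: 1.2
clock: 5.15
position: [0.4789, 0.1716, 0.2302]
ee_rot: [3.06, 0.713, 0.0]
force: [-1.2, -0.6, 4.6]
width: 0.006
gripper_force: 2.2
```

```bash
python3 -m inch '0 0 0.0004 0 0; 0 0 0.0004 0 0'
```

```text
clock: 5.35
position: [0.4789, 0.1716, 0.2298]
ee_rot: [3.06, 0.713, 0.0]
force: [-0.9, -0.4, 5.7]
width: 0.003
gripper_force: 2.9
```

```bash
python3 -m inch '0 0 0 0 0; 0 0 0 0 0; 0 0 0 0 0; 0 0 0 0 0'
python3 -m inch '0 0 -0.002 0 0; 0 0 -0.005 0 0; 0 0 -0.02 0 0; 0 0 -0.05 0 0; 0 0 -0.09 0 0'
python3 -m inch '0 0 -0.02 0 0; 0 0 -0.03 0 0; 0 0 -0.03 0 0'
python3 - <<'E'
from h import *
im=arm.get_image("top"); cv2.imwrite("pics/e.png",cv2.cvtColor(im,cv2.COLOR_RGB2BGR))
E
```

```text
clock: 5.75
position: [0.4789, 0.1716, 0.2299]
ee_rot: [3.06, 0.713, 0.0]
force: [-1.4, -0.4, 6.1]
width: 0.005
gripper_force: 2.8
clock: 6.25
position: [0.4783, 0.1712, 0.3194]
ee_rot: [3.059, 0.713, -0.006]
force: [0.7, -1.0, 0.2]
width: 0.007
gripper_force: 0.0
clock: 6.55
position: [0.4791, 0.1717, 0.3506]
ee_rot: [-3.06, -0.712, -0.003]
force: [-0.5, -0.4, -1.0]
width: 0.005
gripper_force: 0.0
```

View pics/e.png

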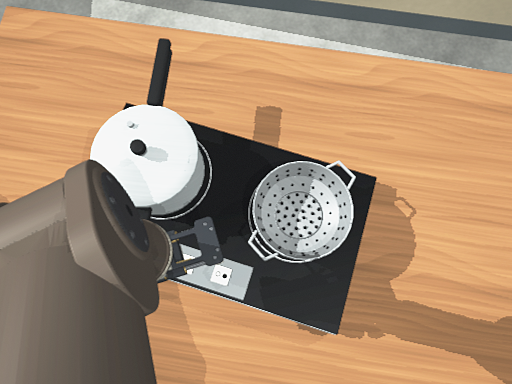

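The cooker (row 150, col 145) and the colander (row 210, col 300) are where they were. The gripper is clear above the keys and the force is back to zero.

```bash
python3 -c "
from cell import arm
print(arm.sign_off())"
```

```text
the job is handed in; nothing more can be done
None
```

I pressed the left key, for the zone the cooker stands on, straight down to about 6 N, held it for about half a second and let go; the cooker and colander are where they were, and I handed the job in at about 6.6 s (no verdict came back).

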